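# Close the ink jar and pick up the caddy

## Robot

A 6-joint arm with a two-finger parallel gripper is mounted at the origin on the work surface. World frame = base frame: x ahead of the robot, y to its left, z up, the work surface at z = 0. Lengths are in m, angles in degrees, forces in N, time in s.
With the tool pointing down it reaches from about 0.375 to 0.9 m from the base axis. Payload 3.1 kg.
Tool frame: the origin (TCP) lies where the fingers leave the gripper's body, on its centre line; the fingertips stand 70 mm ahead of it and the grasp point (between the pads) lies 51 mm ahead of it; y points along the fingers, z is the direction in which the jaws open and shut, and the axes are right-handed (so a half turn about y gives the same grasp; the last joint's range is limited). The gripper opens to 87 mm and grips with 3 to 60 N. Pads are 19 mm wide; open, the fingers measure 117 mm over their backs; the gripper's body (75 mm by 190 mm) begins 51 mm behind the grasp point.
Start: joints at [55.663, 30.224, 82.088, -0, 67.689, -10.227], TCP at [0.255, 0.57, 0.292] pointing down, gripper open.
Joint ranges: [-176.69, 176.69], [-43.24, 126.21], [12.49, 139.97], [-82, 262], [0, 151.66], [-163.58, 163.58]. Speed limits (degrees/s): [159.86, 159.86, 180, 180, 180, 180].

## Interface

Orientations are given as a 3x3 rotation matrix whose columns are the frame's x, y, z axes.
In Python, from rig import bot gives the robot as it stands.
- The arm moves only by the shell command python3 -m pendant 'ROWS'. ROWS is JSON, a list of rows, each a list of 3 entries, a list of its own where there are three numbers: the shift along the tool's x, y, z in cm, then the turn, a rotation vector about the tool's x, y, z in rad, then the closure, from 0 (fully open) to 1 (shut). In form: [[[dx, dy, dz], [ax, ay, az], jaw], ...]. A call has 1 to 20 rows; each row shifts and turns the commanded pose from where the row before left it, along the tool's axes as they then stand; what a row does not reach is not made up. A row lasts 1/12 s, in which the tool goes at most 41.7 mm and 7.16 degrees, less where a joint would pass 70% of its speed; a pose out of reach is approached as far as the arm can. A call with a gripper value outside its range is refused whole. The fingers move at their own pace and stop on an object; the grip force is fixed at half the most. Time passes only in rows, so rows that do not move let the fingers close. It gives the time, the measured TCP pose, the force and the opening at its end, in the units of the state.
- bot.read_state(): the state, without advancing time (a new reading comes with each control period).
- bot.capture(name): name is "side" or "top" or "wrist"; returns a dict with "img" (384x512x3 uint8, red, green, blue), "fx", "fy", "cx", "cy" (pixels), "R" (3x3) and "t" (3): a world point X has camera coordinates R X + t. Camera axes: x right, y down, z forward; pixel columns grow to the right and rows downward; lengths in m; the calibration is good to about 2 mm. A picture is of the moment at which its call begins. There is no depth.
- bot.hand_in(): hands the job in, once; it reports no verdict.
The state is a dict: "time_s": time; "joint_positions": joint angles; "qvel": joint speeds; "tau": joint torques, N m; "position": TCP position; "tcp_rot": TCP orientation; "force": force on the tool from outside, world axes, zero at the start; "moment": the same for the moment, N m; "opening": opening from 0.0 (shut) to 1.0 (fully open).
Only numpy, scipy, OpenCV 4.12 (cv2) and the standard library are available. Lean on these libraries where they do the work, as an engineer would, in place of code of your own. Each camera call takes 0.05 s, during which the arm holds its last target.

## Task

Before the ink caddy is carried away, screw the loose wing cap of the square jar in it fully tight (clockwise, until it stops) while the caddy still stands on the bench. Then lift the caddy straight up with the jar and the tin in it, about 15 cm off the bench, and finish still holding it up there, level and motionless. Do not knock the other things on the bench about.

Things in the scene. Friction and masses are not known exactly. Their poses are not given: they have to be found in the camera images.
- caddy: Loose aluminium caddy, 77 (x; 89 over the handle posts) by 227 (y) by 135 mm high, 0.75 kg loaded (up to 0.95). Origin: centre of its underside; z up, y along its length. Floor 5 mm thick, outer walls 5 mm thick and 32 mm high. Two square pockets, 67 mm inside, are centred at y = +75 and y = -75 mm; between them, over y = 0, a wooden handle bar runs across the caddy along x, carried by two flat posts 6 mm thick at x = +/-41.5 mm.
- handle (a point): Centre of the caddy's wooden handle bar, 125 mm above the caddy's underside, over the caddy's middle; axes as the caddy's. The bar runs along x, free for 77 mm between the posts, and is 16 mm wide (y) and 20 mm high, with flat sides, so it is pinched along the caddy's y. Free space of 45 mm from the bar's sides to the nearest container's cap.
- jar: Loose square white plastic ink jar standing in one of the two pockets (either one): 64 x 64 mm, body 52 mm high, short neck to 60 mm, then the black wing cap. About 0.23 kg with cap. Origin: centre of its underside, on the caddy's floor (5 mm above the caddy's underside); z up. Its sides fit the square pocket with 1.5 mm play, which keeps it from turning.
- cap (a joint): Angle of the jar's captive screw cap in rad: 0 = fully tight against its stop, greater = unscrewed (anticlockwise from above); it turns to 1.4 at most and starts between 0.6 and 1.2. It turns about the jar's upright axis without rising or falling and stays where it is left (friction about 0.03 N m).
- wing (a point): Centre of the cap's upright wing grip, on the jar's axis, 96 mm above the jar's underside (101 mm above the bench); turns with the cap. The cap is a black disc 44 mm across and 18 mm high (its top is 83 mm above the bench) with a flat-sided wing on it: 16 mm thick (this point's x), 46 mm long (this point's y), 28 mm high (83 to 111 mm above the bench). When the cap is tight the wing lies along the caddy's length (y).
- tin: Loose plain closed round steel tin in the caddy's other pocket, 64 mm across, 74 mm high, about 0.22 kg. Origin: centre of its underside, on the caddy's floor.
- pot: Bystander: small round white pot with lid, 56 mm across, 62 mm high, just beyond the caddy.
- tape: Bystander: roll of paper tape lying flat, 90 mm across, 24 mm high, just beyond the caddy.
- spatula: Bystander: spatula 200 mm long lying on the robot's side of the caddy.
- squeegee: Bystander: wooden screen squeegee 240 mm long lying on its side to the robot's right of the caddy, about 28 mm high.
- tub: Bystander: open white tub, 84 mm across, 75 mm high, to the left.
- ink_can: Bystander: steel can, 60 mm across, 75 mm high, to the left and farther off.
Mind the look-alikes: they are no part of the job. What is shaped like the tin but purple is not meant. Leave any blue look-alike of the caddy alone.

How it is judged:
By the outcome, as a careful person would: the job done as asked, in the order asked, and still so for the second after the job is handed in, while the arm keeps its last pose, push and grip.
It also fails if it takes over 45 s, if anything falls off the work surface, if the arm or the gripper's body presses on something with over 40 N, if the wrist force passes 120 N, or if a joint passes its speed limit or range.

## Working session

There is one attempt and no reset: what is moved stays moved. The work goes in short steps, Python scripts to look and compute and a shell command to move; the robot and the scene stay as the last step left them, time stands still between calls to the robot, and variables do not carry over. Pictures are saved under pics/ and viewed, and the job is handed in when it is done.

```bash
ls; mkdir -p pics; python3 - <<'E'
from rig import bot
import cv2,json,pickle,numpy as np
s=bot.read_state();print({k:np.round(v,3).tolist() for k,v in s.items()})
for n in ["side","top","wrist"]:
    c=bot.capture(n);pickle.dump(c,open(f"pics/{n}0.pkl","wb"));cv2.imwrite(f"pics/{n}0.png",c["img"][:,:,::-1])
    print(n,c["fx"],c["cx"],c["cy"],np.round(-np.array(c["R"]).T@c["t"],3))
E
```

```text
pics
{'time_s': 0.0, 'joint_positions': [55.662, 30.281, 82.158, -0.001, 67.688, -10.228], 'qvel': [-0.006, -0.074, -0.022, -0.042, -0.041, -0.009], 'tau': [0.002, -44.004, -17.66, 0.063, 0.058, -0.0], 'position': [0.255, 0.57, 0.291], 'tcp_rot': [[0.913, -0.001, 0.408], [-0.408, -0.002, 0.913], [-0.0, -1.0, -0.002]], 'force': [-0.113, 0.417, -0.624], 'moment': [-0.005, -0.024, 0.036], 'opening': 0.999}
side 422.31495298384755 252.49547934685418 196.15815273539786 [ 0.345 -0.907  0.773]
top 443.75793546197093 243.2669237652318 192.27490362127008 [ 0.304 -0.009  1.399]
wrist 327.20817373472244 254.37954927077737 192.41847353611732 [0.182 0.602 0.384]
```

View pics/top0.png

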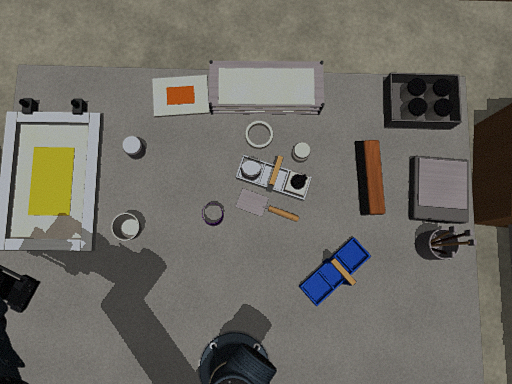

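View pics/side0.png

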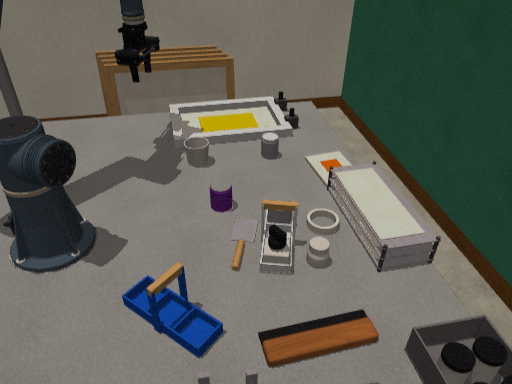

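View pics/wrist0.png

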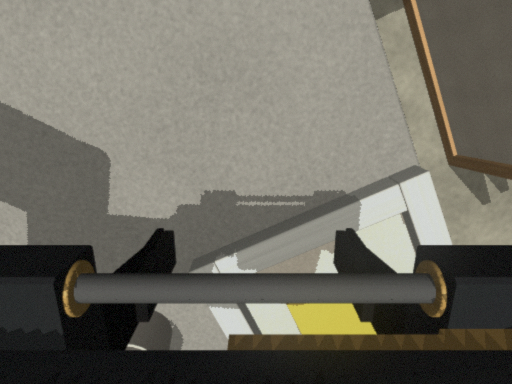

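The top view shows the aluminium caddy around (273,177), with its jar (black cap) at (299,182) and the tin at (251,169). The blue caddy at (335,270) is the look-alike. Next I'll zoom in on both views.

```bash
cat > h.py <<'E'
import numpy as np,cv2,pickle
def ray(c,p):
    R=np.array(c["R"]);C=-R.T@np.array(c["t"])
    d=R.T@np.array([(p[0]-c["cx"])/c["fx"],(p[1]-c["cy"])/c["fy"],1]);return C,d
def plane(c,p,z):
    C,d=ray(c,p);return C+d*(z-C[2])/d[2]
def tri(c1,p1,c2,p2):
    A=[];b=[]
    for c,p in((c1,p1),(c2,p2)):
        C,d=ray(c,p);d/=np.linalg.norm(d);P=np.eye(3)-np.outer(d,d);A.append(P);b.append(P@C)
    X=np.linalg.solve(sum(A),sum(b))
    return X,[np.linalg.norm(P@X-q) for P,q in zip(A,b)]
def proj(c,X):
    v=np.array(c["R"])@X+c["t"];return v[0]/v[2]*c["fx"]+c["cx"],v[1]/v[2]*c["fy"]+c["cy"]
def crop(c,x0,y0,x1,y1,name,k):
    cv2.imwrite(name,cv2.resize(c["img"][y0:y1,x0:x1,::-1],None,fx=k,fy=k,interpolation=cv2.INTER_CUBIC))
E
python3 - <<'E'
from h import *
T=pickle.load(open("pics/top0.pkl","rb"));S=pickle.load(open("pics/side0.pkl","rb"))
crop(T,225,145,325,220,"pics/t1.png",8);crop(S,230,190,330,280,"pics/s1.png",6)
for n,c,(x0,y0,x1,y1) in(("top",T,(230,145,320,206)),("side",S,(255,195,303,280))):
    hsv=cv2.cvtColor(c["img"],cv2.COLOR_RGB2HSV)
    m=cv2.inRange(hsv,(8,100,90),(25,255,255));k=cv2.inRange(hsv,(0,0,0),(179,255,40))
    for nm,mm in(("wood",m),("black",k)):
        z=np.zeros_like(mm);z[y0:y1,x0:x1]=mm[y0:y1,x0:x1]
        cs,_=cv2.findContours(z,cv2.RETR_EXTERNAL,cv2.CHAIN_APPROX_NONE)
        for q in cs:
            if cv2.contourArea(q)>15: print(n,nm,cv2.contourArea(q),cv2.minAreaRect(q))
E
```

```text
top wood 120.5 ((275.8000183105469, 169.60000610351562), (5.059643268585205, 29.092952728271484), 18.434947967529297)
top black 150.0 ((298.2154235839844, 181.27691650390625), (14.63609790802002, 14.139959335327148), 7.125016689300537)
top black 20.5 ((250.5, 176.0), (6.0, 17.0), 90.0)
side wood 118.0 ((279.4827575683594, 203.20692443847656), (35.21128845214844, 5.314911365509033), 4.763641834259033)
side black 311.0 ((277.0, 237.0), (24.0, 16.0), 90.0)
```

View pics/t1.png

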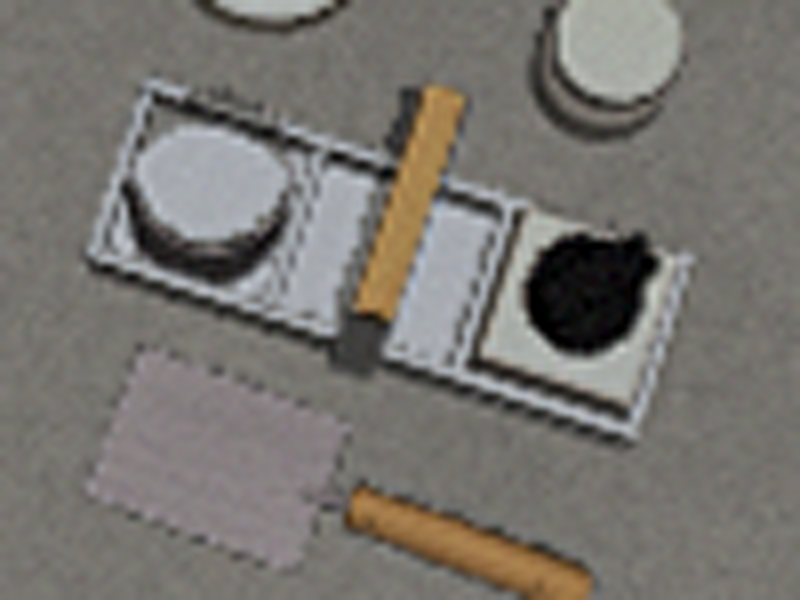

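View pics/s1.png

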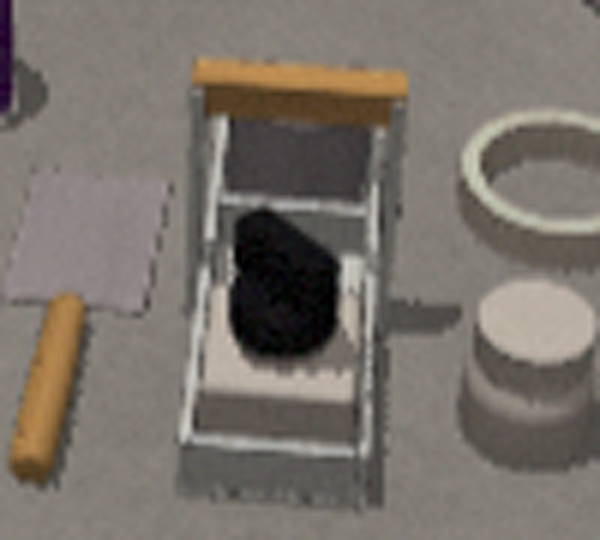

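```bash
python3 - <<'E'
from h import *
T=pickle.load(open("pics/top0.pkl","rb"));S=pickle.load(open("pics/side0.pkl","rb"))
o=lambda u,v,k,x,y:((u+.5)/k-.5+x,(v+.5)/k-.5+y)
t=lambda u,v:o(u,v,8,225,145); s=lambda u,v:o(u,v,6,230,190)
# bar top ends: far(+x) end and near end; triangulate
print("far end",tri(T,t(444,90),S,s(405,71)));
for q in((422,88),(466,95),(357,312),(390,320)): print("bar",plane(T,t(*q),.135).round(4))
print("rim corners");
for q in((150,82),(90,260),(690,258),(633,436)): print(plane(T,t(*q),.032).round(4))
print("rim tri", tri(T,t(633,436),S,s(182,440)))
print("wing tip far", tri(T,t(640,238),S,s(335,262)))
print("wing tip near?", plane(S,s(262,212),.111), "cap ctr", plane(T,t(583,293),.083))
E
```

```text
far end (array([ 0.62126493, -0.12055753,  0.13913739]), [np.float64(1.572079722648769e-05), np.float64(1.5720797226806826e-05)])
bar [ 0.6229 -0.1129  0.135 ]
bar [ 0.6207 -0.129   0.135 ]
bar [ 0.5389 -0.0903  0.135 ]
bar [ 0.5363 -0.1022  0.135 ]
rim corners
[ 0.6485 -0.0136  0.032 ]
[0.5762 0.0082 0.032 ]
[ 0.583  -0.2274  0.032 ]
[ 0.5117 -0.2051  0.032 ]
rim tri (array([ 0.51157215, -0.20521612,  0.03123   ]), [np.float64(0.0002628297568572241), np.float64(0.00026282975685755326)])
wing tip far (array([ 0.57362338, -0.19645001,  0.10915576]), [np.float64(0.0006851393944664461), np.float64(0.0006851393944666706)])
wing tip near? [ 0.55132564 -0.16412643  0.111     ] cap ctr [ 0.55806961 -0.17883311  0.083     ]
```

```bash
python3 -m pendant '[[[2.9,0.1,-2.8],[0,0,0],0],[[2.9,0.1,-2.8],[0,0,0],0],[[2.9,0.1,-2.8],[0,0,0],0],[[2.9,0.1,-2.8],[0,0,0],0],[[2.9,0.1,-2.8],[0,0,0],0],[[2.9,0.1,-2.8],[0,0,0],0],[[2.9,0.1,-2.8],[0,0,0],0],[[2.9,0.1,-2.8],[0,0,0],0],[[2.9,0.1,-2.8],[0,0,0],0],[[2.9,0.1,-2.8],[0,0,0],0],[[2.9,0.1,-2.8],[0,0,0],0],[[2.9,0.1,-2.8],[0,0,0],0],[[2.9,0.1,-2.8],[0,0,0],0],[[2.9,0.1,-2.8],[0,0,0],0],[[2.9,0.1,-2.8],[0,0,0],0],[[2.9,0.1,-2.8],[0,0,0],0],[[2.9,0.1,-2.8],[0,0,0],0],[[2.9,0.1,-2.8],[0,0,0],0],[[2.9,0.1,-2.8],[0,0,0],0],[[2.9,0.1,-2.8],[0,0,0],0]]'
python3 -m pendant '[[[0,0,0],[0,0.108,0],0],[[0,0,0],[0,0.108,0],0],[[0,0,0],[0,0.108,0],0],[[0,0,0],[0,0.108,0],0],[[0,0,0],[0,0.108,0],0],[[0,0,0],[0,0,0],0],[[0,0,0],[0,0,0],0],[[0,0,0],[0,0,0],0]]'
python3 - <<'E'
from rig import bot
from h import *
s=bot.read_state();print(s["time_s"],np.round(s["position"],4),np.round(s["tcp_rot"],3).tolist(),np.round(s["joint_positions"],1))
c=bot.capture("wrist");pickle.dump(c,open("pics/w1.pkl","wb"));cv2.imwrite("pics/w1.png",c["img"][:,:,::-1])
print(proj(c,np.array([.558,-.181,.111])))
E
```

```text
time_s: 1.82
position: [0.5561, -0.1796, 0.272]
tcp_rot: [[0.913, -0.0, 0.409], [-0.409, 0.0, 0.913], [-0.001, -1.0, 0.0]]
force: [0.4, 0.1, -0.1]
opening: 0.998
time_s: 2.48
position: [0.5558, -0.1775, 0.2721]
tcp_rot: [[0.575, -0.0, 0.818], [-0.818, 0.0, 0.575], [-0.0, -1.0, -0.0]]
force: [0.3, -0.1, -0.6]
opening: 0.999
2.4833 [ 0.5558 -0.1775  0.2721] [[0.575, -0.0, 0.818], [-0.818, 0.0, 0.575], [-0.0, -1.0, -0.0]] [-28.7  28.4  89.4  -0.   62.2 -63.8]
(np.float64(254.70502028142795), np.float64(200.13777670787877))
```

View pics/w1.png

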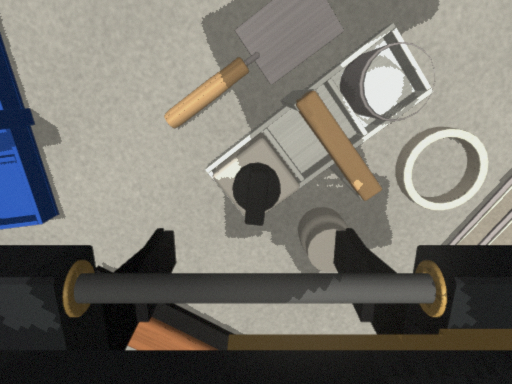

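The wrist view shows the black cap disc at about (257,187), and the wing's end points straight down to (255,222), so it runs roughly along tool x. I'll brighten the dark area to measure the wing.

```bash
python3 - <<'E'
from h import *
c=pickle.load(open("pics/w1.pkl","rb"))
i=c["img"].astype(float);j=dict(c);j["img"]=np.clip(255*(i/255)**.35,0,255).astype(np.uint8)
crop(j,215,145,300,240,"pics/w1z.png",6)
cap=i[150:235,225:290].min(axis=(0,1));print(cap)
E
```

```text
[29. 25. 24.]
```

View pics/w1z.png

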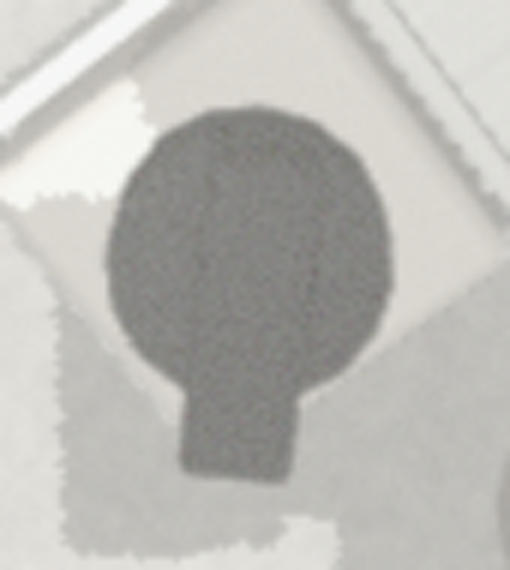

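```bash
python3 - <<'E'
from h import *
c=pickle.load(open("pics/w1.pkl","rb"));S=pickle.load(open("pics/side0.pkl","rb"));T=pickle.load(open("pics/top0.pkl","rb"))
o=lambda u,v:((u+.5)/6-.5+215,(v+.5)/6-.5+145)
P=lambda u,v,z:plane(c,o(u,v),z)
a,b=P(180,473,.111),P(291,482,.111);print(a,b,np.linalg.norm(a-b))
e=(b-a);print("end-edge yaw",np.degrees(np.arctan2(e[1],e[0])))
for l,(q,r) in dict(left=((205,200),(182,460)),right=((316,200),(293,460))).items():
    d=P(*r,.111)-P(*q,.111);print(l,"wing yaw",np.degrees(np.arctan2(d[1],d[0])))
print("disc ctr",P(250,250,.083),"end mid",(a+b)/2)
# disc extents
print(np.linalg.norm(P(107,255,.083)-P(392,255,.083)))
t=lambda u,v:((u+.5)/8-.5+225,(v+.5)/8-.5+145)
print(tri(T,t(640,238),c,o(236,478)))
# handle bar wrist: corners
m=cv2.inRange(cv2.cvtColor(c["img"],cv2.COLOR_RGB2HSV),(8,70,60),(25,255,255));m[:, :290]=0;m[:,390:]=0;m[:80]=0;m[210:]=0
cs,_=cv2.findContours(m,cv2.RETR_EXTERNAL,cv2.CHAIN_APPROX_NONE);q=max(cs,key=cv2.contourArea);r=cv2.minAreaRect(q);print(r)
for p in cv2.boxPoints(r): print(p,plane(c,p,.135).round(4))
print("bar tri",tri(T,(275.8,169.6),c,r[0]))
E
```

```text
[ 0.56286612 -0.20258888  0.111     ] [ 0.5762827  -0.19480297  0.111     ] 0.015512096397937014
end-edge yaw 30.127427560008105
left wing yaw -60.058035264139235
right wing yaw -59.12152064785653
disc ctr [ 0.55695296 -0.17704279  0.083     ] end mid [ 0.56957441 -0.19869593  0.111     ]
0.0425447989263863
(array([ 0.56946656, -0.19500357,  0.12146645]), [np.float64(0.0022419939946513377), np.float64(0.0022419939946511126)])
((337.76849365234375, 145.31207275390625), (122.1474838256836, 24.986572265625), 55.00798034667969)
[292.5101  102.44295] [ 0.5342 -0.1028  0.135 ]
[312.9799   88.11409] [ 0.5399 -0.0876  0.135 ]
[383.0269 188.1812] [ 0.6249 -0.113   0.135 ]
[362.5571  202.51006] [ 0.6199 -0.1301  0.135 ]
bar tri (array([ 0.58086892, -0.10849141,  0.12893346]), [np.float64(0.0014867202450678926), np.float64(0.0014867202450680047)])
```

```bash
python3 -m pendant '[[[0,0,0],[0,0.09,0],0.4],[[0.24,2,0.12],[0,0,0],0.4],[[0,2,0],[0,0,0],0.4],[[0,2,0],[0,0,0],0.4],[[0,2,0],[0,0,0],0.4],[[0,1,0],[0,0,0],0.4],[[0,0,0],[0,0,0],0.4],[[0,0,0],[0,0,0],0.4],[[0,0,0],[0,0,0],0.4]]'
python3 - <<'E'
from rig import bot
from h import *
for n in("wrist","side"):
    c=bot.capture(n);pickle.dump(c,open(f"pics/{n}2.pkl","wb"));cv2.imwrite(f"pics/{n}2.png",c["img"][:,:,::-1])
crop(c,220,150,320,270,"pics/s2z.png",5)
s=bot.read_state();print(np.round(s["position"],4),np.round(s["tcp_rot"],3).tolist(),s["opening"])
E
```

```text
time_s: 3.28
position: [0.5589, -0.1794, 0.1833]
tcp_rot: [[0.497, 0.002, 0.868], [-0.868, -0.001, 0.497], [0.002, -1.0, 0.001]]
force: [-0.5, 0.1, -0.1]
opening: 0.609
[ 0.5589 -0.1795  0.1836] [[0.497, 0.002, 0.868], [-0.868, -0.001, 0.497], [0.002, -1.0, 0.001]] 0.6022757582073475
```

View pics/wrist2.png

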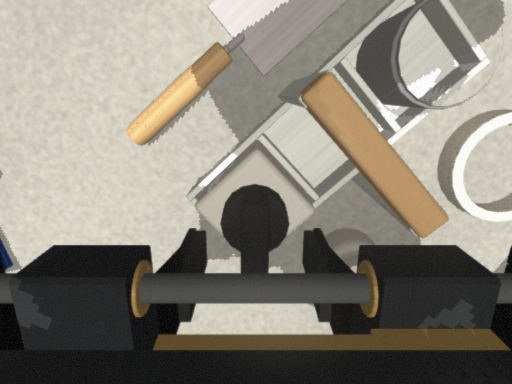

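View pics/s2z.png

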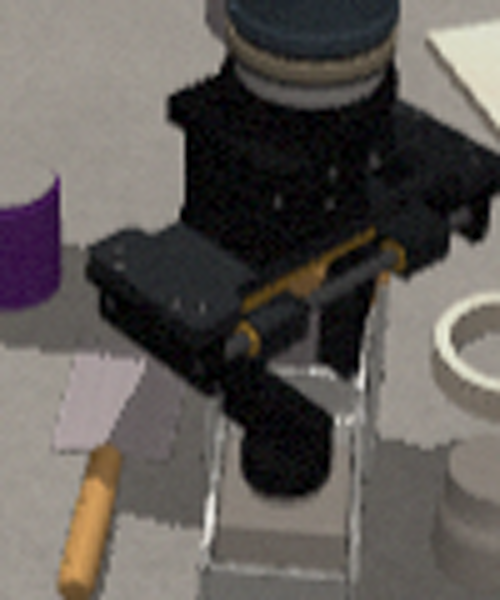

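The wing at (255,250) sits square and centred between the fingers at (205,…) and (303,…). Going down and closing.

```bash
python3 -m pendant '[[[0,1.2,0],[0,0,0],0.4],[[0,1.2,0],[0,0,0],0.4],[[0,0,0],[0,0,0],0.4],[[0,0,0],[0,0,0],0.4],[[0,0,0],[0,0,0],1],[[0,0,0],[0,0,0],1],[[0,0,0],[0,0,0],1],[[0,0,0],[0,0,0],1],[[0,0,0],[0,0,0],1],[[0,0,0],[0,0,0],1],[[0,0,0],[0,0,0],1],[[0,0,0],[0,0,0],1]]'
python3 - <<'E'
from rig import bot
import numpy as np
s=bot.read_state();print(np.round(s["position"],4),np.round(s["tcp_rot"],3).tolist(),s["opening"]*87,s["force"],s["moment"],s["joint_positions"])
E
```

```text
time_s: 4.38
position: [0.5583, -0.1791, 0.1583]
tcp_rot: [[0.497, 0.0, 0.868], [-0.868, -0.0, 0.497], [0.0, -1.0, 0.0]]
force: [0.2, -0.5, -0.7]
opening: 0.184
[ 0.5583 -0.1791  0.1583] [[0.497, 0.0, 0.868], [-0.868, -0.0, 0.497], [0.0, -1.0, 0.0]] 16.01736316843762 [ 0.23161337 -0.53247335 -0.67620276] [-0.00972782 -0.1232919  -0.03085009] [-2.86973392e+01  3.76362565e+01  9.40630815e+01  1.33091137e-02
  4.82740034e+01 -5.84986769e+01]
```

Opening is 16.0 mm, so the wing is held with no side force. Now turning clockwise, watching the moment.

```bash
python3 -m pendant '[[[0,0,0],[0,0.06,0],1],[[0,0,0],[0,0.06,0],1],[[0,0,0],[0,0.06,0],1],[[0,0,0],[0,0.06,0],1],[[0,0,0],[0,0.06,0],1],[[0,0,0],[0,0.06,0],1],[[0,0,0],[0,0.06,0],1],[[0,0,0],[0,0.06,0],1],[[0,0,0],[0,0.06,0],1],[[0,0,0],[0,0.06,0],1],[[0,0,0],[0,0.06,0],1],[[0,0,0],[0,0.06,0],1],[[0,0,0],[0,0,0],1],[[0,0,0],[0,0,0],1]]'
cat > st.py <<'E'
from rig import bot
import numpy as np
s=bot.read_state();R=np.array(s["tcp_rot"]);print(np.round(s["position"],4),"zyaw",np.degrees(np.arctan2(R[1,2],R[0,2])).round(2),"tilt",np.degrees(np.arccos(-R[2,1])).round(2),"op",s["opening"]*87,np.round(s["force"],2),np.round(s["moment"],3),np.round(s["joint_positions"],1),np.round(s["tau"],2))
E
python3 st.py
```

```text
time_s: 5.55
position: [0.5582, -0.179, 0.1583]
tcp_rot: [[-0.197, 0.0, 0.98], [-0.98, 0.0, -0.197], [-0.0, -1.0, 0.0]]
force: [0.2, 0.4, -0.8]
opening: 0.18
[ 0.5582 -0.179   0.1583] zyaw -11.38 tilt 0.01 op 15.675940875418387 [ 0.23  0.38 -0.79] [0.021 0.048 0.009] [-28.7  37.6  94.1   0.   48.3 -17.3] [-2.700e-01 -4.379e+01 -1.182e+01 -7.000e-02  1.100e-01  3.000e-02]
```

```bash
python3 -m pendant '[[[0,0,0],[0,0.03,0],1],[[0,0,0],[0,0.03,0],1],[[0,0,0],[0,0,0],1],[[0,0,0],[0,0,0],1]]'; python3 st.py;  python3 -m pendant '[[[0,0,0],[0,0.03,0],1],[[0,0,0],[0,0.02,0],1],[[0,0,0],[0,0,0],1],[[0,0,0],[0,0,0],1]]'; python3 st.py
```

```text
time_s: 5.88
position: [0.5582, -0.1791, 0.1583]
tcp_rot: [[-0.256, -0.0, 0.967], [-0.967, 0.0, -0.256], [-0.0, -1.0, -0.0]]
force: [-0.6, 0.4, 0.0]
opening: 0.181
[ 0.5582 -0.1791  0.1583] zyaw -14.81 tilt 0.0 op 15.775454535239524 [-0.58  0.35  0.05] [-0.034 -0.009 -0.079] [-28.7  37.6  94.1   0.   48.3 -13.9] [-1.200e-01 -4.379e+01 -1.181e+01 -2.000e-02  1.000e-01 -0.000e+00]
time_s: 6.22
position: [0.5581, -0.1791, 0.1583]
tcp_rot: [[-0.304, 0.0, 0.953], [-0.953, 0.0, -0.304], [-0.0, -1.0, -0.0]]
force: [0.3, 0.9, -0.4]
opening: 0.179
[ 0.5581 -0.1791  0.1583] zyaw -17.71 tilt 0.0 op 15.580288085985613 [ 0.3   0.92 -0.43] [-0.154  0.069 -0.05 ] [-28.7  37.6  94.1   0.   48.3 -11. ] [-7.000e-02 -4.375e+01 -1.178e+01 -0.000e+00  1.000e-01 -1.000e-02]
```

```bash
python3 -m pendant '[[[0,0,0],[0,0.02,0],1],[[0,0,0],[0,0.02,0],1],[[0,0,0],[0,0,0],1],[[0,0,0],[0,0,0],1]]'; python3 st.py;  python3 -m pendant '[[[0,0,0],[0,0.02,0],1],[[0,0,0],[0,0.02,0],1],[[0,0,0],[0,0,0],1],[[0,0,0],[0,0,0],1]]'; python3 st.py
```

```text
time_s: 6.55
position: [0.5583, -0.179, 0.1583]
tcp_rot: [[-0.343, 0.0, 0.939], [-0.939, 0.0, -0.343], [-0.0, -1.0, 0.0]]
force: [1.5, 1.2, 0.5]
opening: 0.178
[ 0.5583 -0.179   0.1583] zyaw -20.04 tilt 0.02 op 15.507930789075845 [1.52 1.21 0.53] [ 0.029 -0.089  0.065] [-28.7  37.6  94.1   0.   48.3  -8.7] [ -0.7  -43.74 -11.6   -0.15   0.2    0.1 ]
time_s: 6.88
position: [0.5574, -0.1788, 0.1582]
tcp_rot: [[-0.38, -0.002, 0.925], [-0.925, 0.001, -0.38], [0.0, -1.0, -0.002]]
force: [-1.8, 1.4, 2.9]
opening: 0.181
[ 0.5574 -0.1788  0.1582] zyaw -22.32 tilt 0.12 op 15.740404316319642 [-1.8   1.36  2.91] [0.109 0.498 0.301] [-28.7  37.6  94.1  -0.   48.4  -6.4] [ -0.49 -42.58 -12.85   0.25  -0.67   0.29]
```

A 0.3 N m moment has come up at -22°, so the stop is reached. I'll release, lift and look.

```bash
python3 -m pendant '[[[0,0,0],[0,0,0],0.4],[[0,0,0],[0,0,0],0.4],[[0,0,0],[0,0,0],0.4],[[0,0,0],[0,0,0],0.4],[[0,-2,0],[0,0,0],0.4],[[0,-3,0],[0,0,0],0.4],[[0,-3,0],[0,0,0],0.4],[[0,-3,0],[0,0,0],0.4],[[0,0,0],[0,0,0],0.4],[[0,0,0],[0,0,0],0.4],[[0,0,0],[0,0,0],0.4]]'; python3 st.py
python3 - <<'E'
from rig import bot
from h import *
c=bot.capture("wrist");pickle.dump(c,open(f"pics/wrist3.pkl","wb"));cv2.imwrite(f"pics/wrist3.png",c["img"][:,:,::-1])
i=c["img"].astype(float);j=dict(c);j["img"]=np.clip(255*(i/255)**.4,0,255).astype(np.uint8)
crop(j,130,60,400,250,"pics/w3z.png",2.9)
E
```

```text
time_s: 7.8
position: [0.5577, -0.1789, 0.2677]
tcp_rot: [[-0.38, -0.001, 0.925], [-0.925, 0.0, -0.38], [-0.0, -1.0, -0.001]]
force: [-0.1, -0.1, -0.3]
opening: 0.595
[ 0.5577 -0.1789  0.2677] zyaw -22.36 tilt 0.05 op 51.77778283031498 [-0.06 -0.06 -0.28] [-0.067  0.08  -0.003] [-28.7  28.9  89.3  -0.   61.9  -6.4] [ 1.000e-02 -4.265e+01 -1.689e+01  7.000e-02 -1.000e-02  0.000e+00]
```

View pics/wrist3.png

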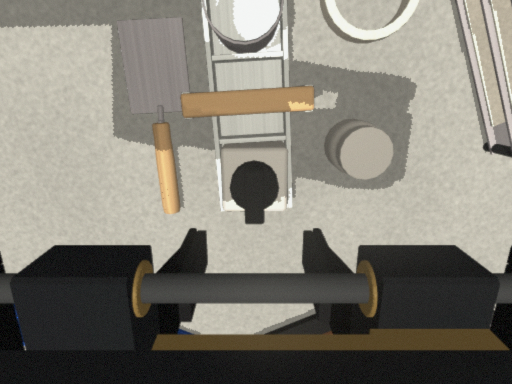

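View pics/w3z.png

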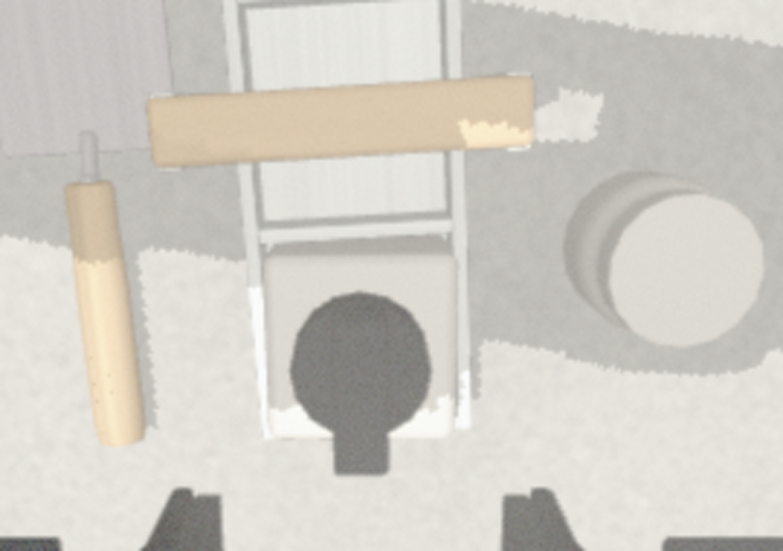

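The wing's end at (255,222) is square to the jar's edges, so the cap is tight; the jar has taken up its pocket play and the caddy turned slightly. I'll re-measure the bar from this view and a top view.

```bash
python3 - <<'E'
from rig import bot
from h import *
c=pickle.load(open("pics/wrist3.pkl","rb"))
o=lambda u,v:((u+.5)/2.9-.5+130,(v+.5)/2.9-.5+60)
P=lambda u,v,z:plane(c,o(u,v),z)
Q=[P(*q,.135) for q in((150,98),(532,75),(533,145),(160,165))]
for q in Q: print(q.round(4))
for a,b in((0,1),(3,2)):
    d=Q[b]-Q[a];print("bar yaw",np.degrees(np.arctan2(d[1],d[0])),np.linalg.norm(d))
print("ctr",np.mean(Q,0))
for a,b in(((226,0),(265,437)),((452,0),(470,425))):
    d=P(*a,.032)-P(*b,.032);print("wall yaw y",np.degrees(np.arctan2(d[1],d[0])))
for a,b in(((265,255),(452,255)),): d=P(*b,.057)-P(*a,.057);print("jar yaw",np.degrees(np.arctan2(d[1],d[0])),np.linalg.norm(d))
a,b=P(335,474,.111),P(388,474,.111);d=b-a;print("wing",np.degrees(np.arctan2(d[1],d[0])),np.linalg.norm(d),(a+b)/2)
w1=pickle.load(open("pics/w1.pkl","rb"))
print("bar height tri, now vs before (approx)",tri(w1,(337.8,145.3),c,o(344,121)))
S=bot.capture("side");cv2.imwrite("pics/side3.png",S["img"][:,:,::-1]);crop(S,220,150,330,280,"pics/s3z.png",4.5)
T=bot.capture("top");crop(T,225,145,325,220,"pics/t3.png",8)
E
```

```text
[ 0.5433 -0.0875  0.135 ]
[ 0.6253 -0.1158  0.135 ]
[ 0.6204 -0.1303  0.135 ]
[ 0.5389 -0.1017  0.135 ]
bar yaw -19.02752653975791 0.08673797052352734
bar yaw -19.323681197254004 0.0863896946361026
ctr [ 0.5819788  -0.10882652  0.135     ]
wall yaw y 70.79732683421187
wall yaw y 71.87382095034941
jar yaw -22.30660226268053 0.05999384971555645
wing -22.296305477622106 0.014986572868065514 [ 0.54911361 -0.19990239  0.111     ]
bar height tri, now vs before (approx) (array([ 0.58174141, -0.10825287,  0.12219152]), [np.float64(0.0008168809830278128), np.float64(0.0008168809830278131)])
```

View pics/s3z.png

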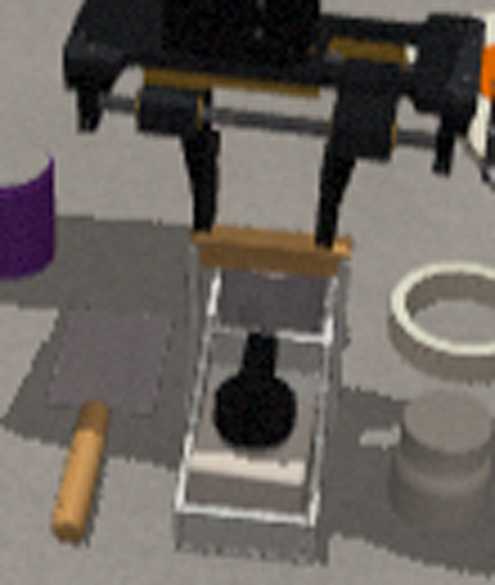

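The wing and jar both read -22.3° yaw and the caddy about -19°. That is the jar's pocket play, so the cap is tight relative to the jar. Moving over the handle at (0.5815, -0.1087), jaws along caddy y.

```bash
python3 -m pendant '[[[-1.85,0,-0.12],[0,0,0],0.5],[[-1.85,0,-0.12],[0,0,0],0.5],[[-1.85,0,-0.12],[0,0,0],0.5],[[-1.85,0,-0.11],[0,0,0],0.5],[[0,0,0],[0,0.1,0],0.5],[[0,0,0],[0,0.1,0],0.5],[[0,0,0],[0,0.1,0],0.5],[[0,0,0],[0,0.1,0],0.5],[[0,0,0],[0,0.1,0],0.5],[[0,0,0],[0,0.1,0],0.5],[[0,0,0],[0,0.1,0],0.5],[[0,0,0],[0,0.1,0],0.5],[[0,0,0],[0,0.1,0],0.5],[[0,0,0],[0,0.1,0],0.5],[[0,0,0],[0,0.1,0],0.5],[[0,0,0],[0,0.1,0],0.5],[[0,0,0],[0,0.1,0],0.5],[[0,0,0],[0,0.1,0],0.5],[[0,0,0],[0,0.11,0],0.5]]'; python3 -m pendant '[[[0,1.5,0],[0,0,0],0.5],[[0,1.5,0],[0,0,0],0.5],[[0,0,0],[0,0,0],0.5],[[0,0,0],[0,0,0],0.5],[[0,0,0],[0,0,0],0.5]]'; python3 st.py
python3 - <<'E'
from rig import bot
from h import *
c=bot.capture("wrist");pickle.dump(c,open(f"pics/wrist4.pkl","wb"));cv2.imwrite(f"pics/wrist4.png",c["img"][:,:,::-1])
c=bot.capture("side");crop(c,220,130,330,280,"pics/s4z.png",4)
E
```

```text
time_s: 9.53
position: [0.5814, -0.1087, 0.2666]
tcp_rot: [[-0.945, -0.003, -0.328], [0.328, 0.001, -0.945], [0.003, -1.0, -0.0]]
force: [0.7, -0.2, 0.1]
opening: 0.5
time_s: 9.95
position: [0.582, -0.1089, 0.238]
tcp_rot: [[-0.946, -0.001, -0.323], [0.323, 0.0, -0.946], [0.001, -1.0, -0.0]]
force: [0.2, 0.0, -0.4]
opening: 0.496
[ 0.582  -0.1089  0.238 ] zyaw -108.86 tilt 0.04 op 43.1404473026529 [ 0.23  0.04 -0.44] [0.048 0.179 0.011] [-21.4  31.5  90.    0.   58.6  87.5] [ 0.000e+00 -4.198e+01 -1.494e+01  3.000e-02 -4.000e-02 -0.000e+00]
```

View pics/wrist4.png

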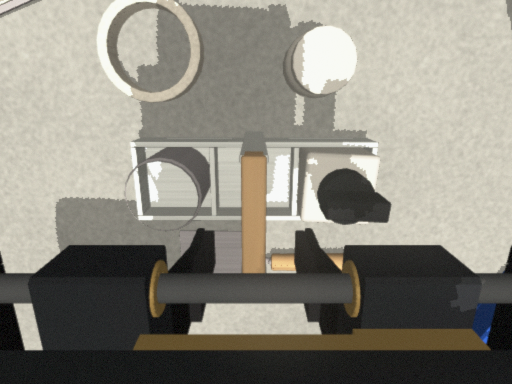

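View pics/s4z.png

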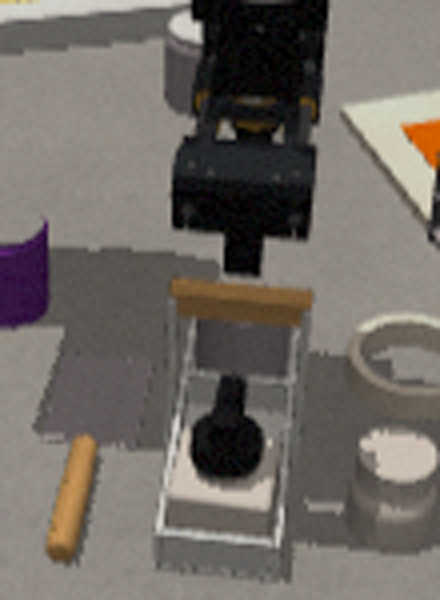

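The bar, at (254,210), is upright in the picture and centred between the fingers. Descending 6.2 cm and gripping.

```bash
python3 -m pendant '[[[0,1.5,0],[0,0,0],0.5],[[0,1.5,0],[0,0,0],0.5],[[0,1.5,0],[0,0,0],0.5],[[0,1,0],[0,0,0],0.5],[[0,0.7,0],[0,0,0],0.5],[[0,0,0],[0,0,0],0.5],[[0,0,0],[0,0,0],0.5],[[0,0,0],[0,0,0],0.5]]'; python3 st.py; python3 -m pendant '[[[0,0,0],[0,0,0],1],[[0,0,0],[0,0,0],1],[[0,0,0],[0,0,0],1],[[0,0,0],[0,0,0],1],[[0,0,0],[0,0,0],1],[[0,0,0],[0,0,0],1],[[0,0,0],[0,0,0],1],[[0,0,0],[0,0,0],1]]'; python3 st.py
```

```text
time_s: 10.72
position: [0.5825, -0.1091, 0.177]
tcp_rot: [[-0.946, 0.002, -0.323], [0.323, -0.001, -0.946], [-0.002, -1.0, 0.0]]
force: [0.4, 1.1, 0.8]
opening: 0.5
[ 0.5825 -0.1091  0.177 ] zyaw -108.86 tilt 0.09 op 43.52284706436093 [0.43 1.12 0.76] [-0.065  0.172  0.015] [-21.4  36.4  92.5  -0.   51.   87.5] [-0.000e+00 -4.358e+01 -1.284e+01  3.000e-02 -6.000e-02 -0.000e+00]
time_s: 11.38
position: [0.5821, -0.1087, 0.1764]
tcp_rot: [[-0.946, 0.0, -0.324], [0.324, 0.0, -0.946], [-0.0, -1.0, -0.0]]
force: [1.1, 1.1, 1.6]
opening: 0.177
[ 0.5821 -0.1087  0.1764] zyaw -108.88 tilt 0.03 op 15.407148373130017 [1.07 1.08 1.61] [ 0.277  0.125 -0.059] [-21.4  36.4  92.6   0.   51.   87.5] [-8.300e-01 -4.303e+01 -1.279e+01 -3.100e-01 -1.700e-01 -3.000e-02]
```

Gripped at 15.4–16 mm. Lifting slowly, with a check partway.

```bash
python3 -m pendant '[[[0,-0.2,0],[0,0,0],1],[[0,-0.4,0],[0,0,0],1],[[0,-0.5,0],[0,0,0],1],[[0,-0.5,0],[0,0,0],1],[[0,-0.5,0],[0,0,0],1],[[0,-0.5,0],[0,0,0],1],[[0,-0.3,0],[0,0,0],1],[[0,-0.1,0],[0,0,0],1],[[0,0,0],[0,0,0],1],[[0,0,0],[0,0,0],1]]'; python3 st.py
python3 - <<'E'
from rig import bot
from h import *
c=bot.capture("side");crop(c,200,110,340,280,"pics/s5z.png",3.5)
E
```

```text
time_s: 12.22
position: [0.5818, -0.1088, 0.2063]
tcp_rot: [[-0.946, -0.0, -0.323], [0.323, 0.0, -0.946], [0.0, -1.0, 0.0]]
force: [-0.9, 1.1, -9.0]
opening: 0.18
[ 0.5818 -0.1088  0.2063] zyaw -108.86 tilt 0.01 op 15.662168332691374 [-0.86  1.1  -9.02] [ 0.032  0.168 -0.011] [-21.4  33.9  91.5  -0.   54.6  87.5] [-1.000e-02 -4.835e+01 -1.640e+01  0.000e+00 -1.100e-01 -0.000e+00]
```

View pics/s5z.png

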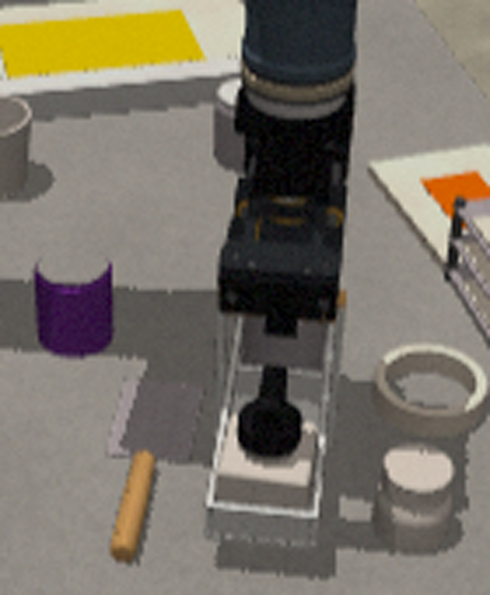

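The full weight of about 9 N is carried and the caddy hangs level. Lifting another 12 cm.

```bash
python3 -m pendant '[[[0,-0.4,0],[0,0,0],1],[[0,-0.8,0],[0,0,0],1],[[0,-1,0],[0,0,0],1],[[0,-1,0],[0,0,0],1],[[0,-1,0],[0,0,0],1],[[0,-1,0],[0,0,0],1],[[0,-1,0],[0,0,0],1],[[0,-1,0],[0,0,0],1],[[0,-1,0],[0,0,0],1],[[0,-1,0],[0,0,0],1],[[0,-1,0],[0,0,0],1],[[0,-0.8,0],[0,0,0],1],[[0,-0.6,0],[0,0,0],1],[[0,-0.4,0],[0,0,0],1],[[0,0,0],[0,0,0],1],[[0,0,0],[0,0,0],1],[[0,0,0],[0,0,0],1],[[0,0,0],[0,0,0],1],[[0,0,0],[0,0,0],1],[[0,0,0],[0,0,0],1]]'; python3 st.py
python3 - <<'E'
from rig import bot
from h import *
c=bot.capture("side");pickle.dump(c,open("pics/s6.pkl","wb"));crop(c,200,60,340,280,"pics/s6z.png",2.7)
c=bot.capture("wrist");cv2.imwrite("pics/w6.png",c["img"][:,:,::-1])
c=bot.capture("top");crop(c,200,100,400,250,"pics/t6.png",4)
E
```

```text
time_s: 13.93
position: [0.5818, -0.1088, 0.3258]
tcp_rot: [[-0.946, -0.001, -0.323], [0.323, 0.0, -0.946], [0.001, -1.0, -0.0]]
force: [-0.5, -0.2, -7.7]
opening: 0.179
[ 0.5818 -0.1088  0.3258] zyaw -108.86 tilt 0.06 op 15.5808666464702 [-0.49 -0.24 -7.73] [0.051 0.087 0.027] [-21.4  25.6  84.7  -0.   69.7  87.5] [  0.   -45.61 -20.95   0.    -0.06   0.  ]
```

View pics/s6z.png

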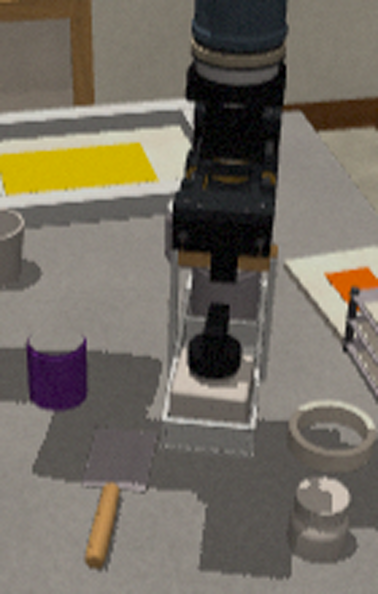

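View pics/w6.png

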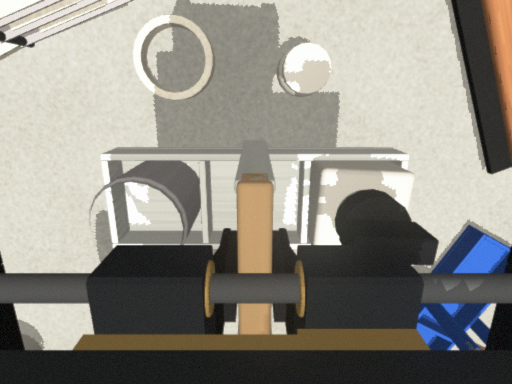

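View pics/t6.png

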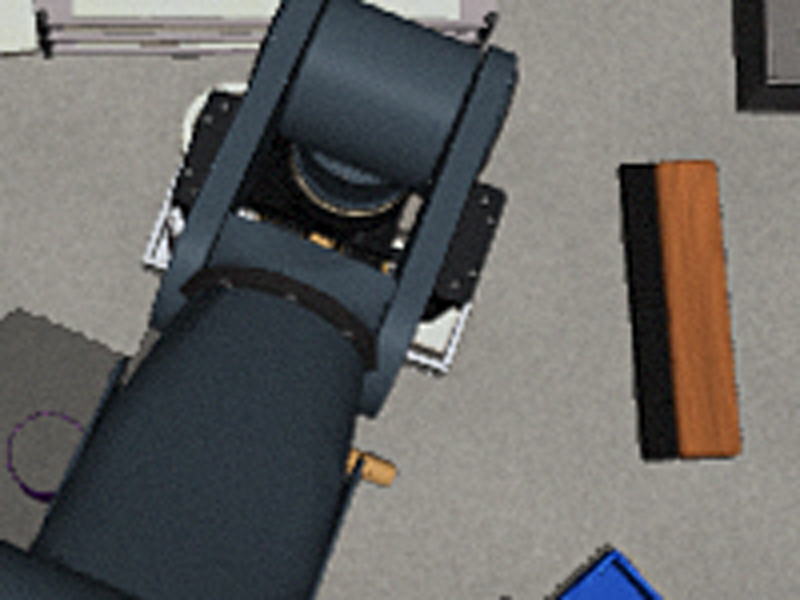

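```bash
python3 - <<'E'
from h import *
i=cv2.imread("pics/wrist4.png")[:,:,::-1].astype(float);c={"img":np.clip(255*(i/255)**.35,0,255).astype(np.uint8)}
crop(c,290,140,400,230,"pics/w4z.png",7)
from rig import bot
print(np.round(bot.read_state()["qvel"],2))
E
```

```text
[ 0.04 -0.09 -0.08  0.05  0.05 -0.02]
```

View pics/w4z.png

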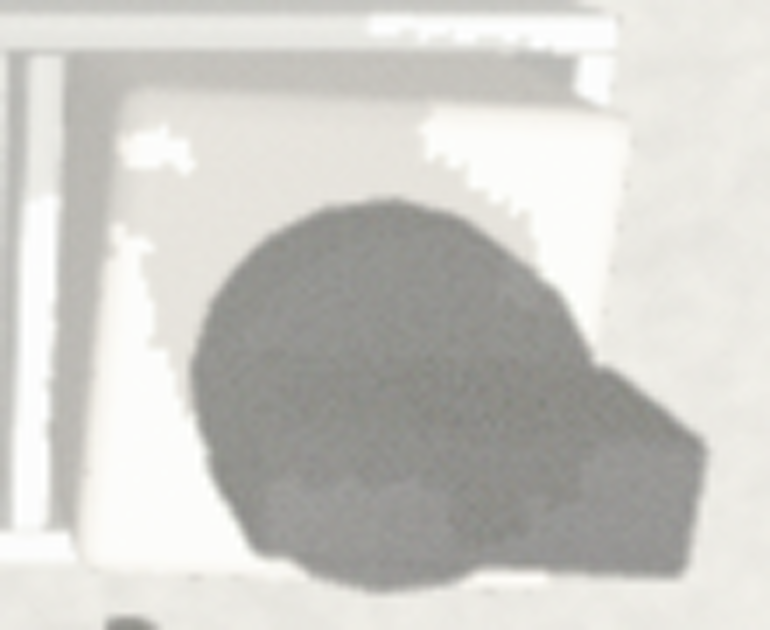

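The wing's end edge, (708,448) to (688,575), is parallel to the jar's sides, so the cap is still tight. Everything is at rest, so I'm handing in.

```bash
python3 -c "
from rig import bot
print(bot.hand_in())"
```

```text
the job is handed in; nothing more can be done
None
```

I screwed the wing cap tight while the caddy stood on the bench. Then I lifted the caddy by its handle, with the jar and tin in it, and handed in at about 14 s while still holding it up.

- **Cap:** I turned it about 52° clockwise until it met the stop, where the wrist moment rose to about 0.3 N m. Afterwards the wing and the jar both measured -22.3° yaw, so the cap is tight relative to the jar.
- **Caddy turned slightly:** Reaching the stop turned the jar within its pocket play and the caddy by about 2°. I measured the handle again before gripping it.
- **Lift:** The gripper rose 14.9 cm straight up with its tilt under 0.1° and carried about 8–9 N. The joints were still, and the caddy looked level with the jar and tin in place.
- **Bystanders:** The tape, pot, spatula, squeegee and look-alikes seemed undisturbed in the last pictures, judged by eye. The arm hid part of the top view.
- **Heights that disagreed:** Rough two-view heights differed by up to about 13 mm from the given ones: bar top 122–139 mm against 135, and wing top 109–121 mm against 111. I used the given heights, and both grips closed on about 16 mm as expected.

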